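Close the degassing pot and pump it down

ROBOT

A 6-joint arm with a two-finger parallel gripper is mounted at the origin on the work surface. World frame = base frame: x ahead of the robot, y to its left, z up, the work surface at z = 0. Lengths are in m, angles in degrees, forces in N, time in s.
With the tool pointing down it reaches from about 0.4 to 0.825 m from the base axis. Payload 7 kg.
Tool frame: the origin (TCP) lies midway between the tips of the shut fingers; the grasp point (between the pads) lies ctrl.grasp_offset behind it (ctrl.grasp_offset is the distance from the TCP to the grasp point, in m); z points along the fingers, y is the line along which they close (so a half turn about z gives the same grasp; the last joint's range is limited). The gripper opens to 88 mm and grips with 3 to 60 N. Pads are 19 mm wide; open, the fingers measure 130 mm over their backs; the gripper's body (78 mm by 193 mm) begins 47 mm behind the grasp point.
Start: joints at [16.507, 20.546, 0.682, 0, -70.136, -16.507], TCP at [0.675, -0, 0.227] pointing down, gripper open.
Joint ranges: [-176.03, 176.03], [-82.01, 121.73], [-58.28, 71.71], [-173.87, 95.51], [-174.79, -0.11], [-173.66, 173.66]. Speed limits (degrees/s): [136.94, 136.94, 172.46, 180, 180, 180].

INTERFACE

Orientations are given as [roll, pitch, yaw] about the fixed x, y, z axes, in that order (R = Rz(yaw) Ry(pitch) Rx(roll)).
In Python, from plant import ctrl gives the robot as it stands. The module is installed in compiled form; this text tells all that it offers.
- The arm moves only by the tool send_rows, never from a script. Its argument "increments" is a list that holds one entry, the list of rows, each a list of 4 numbers: the shift along the world's x, y, z normalised to -1 to 1, where 1 is 0.2 m, then the turn about the world's z normalised to -1 to 1, where 1 is 1.5 rad. In form: [[[x, y, z, roll], ...]]. A call has 1 to 12 rows; each row is the pose to reach, as a shift and turn from the pose commanded when the call began; what a row does not reach only later rows make up. A row lasts 1/8 s, in which the tool goes at most 62.5 mm and 10.7 degrees, less where a joint would pass 70% of its speed; a pose out of reach is approached as far as the arm can. A call with a number of a shift or a turn outside -1 to 1 is refused whole. A call with a gripper value outside its range is refused whole. "jaw" is the opening, from 0 (shut) to 1 (fully open), set as the call begins (left out, the last holds). The fingers move at their own pace and stop on an object; the grip force is fixed at half the most. Time passes only in rows, so rows that repeat a pose let the fingers close. It gives the time, the measured TCP pose, the force, the opening and the grip force at its end, in the units of the state.
- ctrl.get_obs(): the state, without advancing time (a new reading comes with each control period).
- ctrl.snapshot(name): name is "scene" or "side" or "wrist"; returns the picture (420x560x3 uint8, red, green, blue); there is no depth.
- ctrl.calibration(name): a dict with "mtx" (3x3 intrinsics, pixels), "eye" and "attitude" of the camera in the world. Camera axes: x right, y up, looking along -z (the intrinsics and any distortion apply to the point x, -y, -z); pixel columns grow to the right and rows downward; lengths in m; the calibration is good to about 2 mm. A picture is of the moment at which its call begins: read the wrist's pose just before it. calibration takes no time and is no camera call; for the wrist camera it gives the pose at the moment of the call.
- ctrl.close_job(): hands the job in; it is judged then, once.
Trained networks look in the newest picture that a camera, given by its name, has taken for a name from the list of things; names that differ only in an ending like _2 or _b are one class to them, and where a whole thing is asked for, a point or a joint stands for the part that bears it (a point fixed in the world has none). Each returns a list of dicts, best first, with "conf" (0 to 1); they miss things now and then, are a little off and sometimes report something else, mostly with a low value. They report only what shows in the picture. A call takes as long as a camera call.
- ctrl.trace(thing, camera): "mask" (420x560 bool, what is visible of it) and "bbox" ([left, top, right, bottom] in pixels, round what is visible of it).
- ctrl.spot_point(thing, camera): "pixel" ([row, column] in pixels: a listed point, or the origin of a listed thing).
The state is a dict: "clock": time; "joint_pos": joint angles; "qvel": joint speeds; "tau": joint torques, N m; "tool_pos": TCP position; "orientation": TCP orientation; "force": force on the tool from outside, world axes, zero at the start; "moment": the same for the moment, N m; "opening": finger opening in m; "gripper_force": force on a finger pad.
Only numpy, scipy, OpenCV 4.12 (cv2) and the standard library are available. Lean on these libraries where they do the work, as an engineer would, in place of code of your own. Each camera call takes 0.05 s, during which the arm holds its last target. There are 200 camera calls.

TASK

Close the degassing pot: take the lid that fits it (the larger of the two) by its grip and set it gently onto the pot's rim, fully seated and level, reaching in from the front beneath the low work lamp without knocking the lamp. Then let go of the lid and give the pump's lever at least three full strokes, all the way down to its stop and all the way back up each time, leaving it up and the lid still seated. Leave the smaller lid, the two paint bottles and the brush jar standing where they are.

Things in the scene. Friction and masses are not known exactly. Their poses are not given: they have to be found in the camera images.
- rig: Degassing pot and hand vacuum pump, one unit fixed to the bench. Origin: on the bench under the pot's centre; x points roughly away from the robot, y left towards the pump, z up. Pot: open steel cylinder, outer diameter 140 mm, bore 130 mm, rim 95 mm above the bench. The pump stands 190 mm to the left (+y), 120 mm tall without its lever; a pipe 50 mm up joins them.
- pot_rim (a point): Centre of the pot's mouth, at rim height (95 mm above the bench). Same axes as the rig.
- lever (a joint): The pump's sprung hand lever: 0 = up (at rest, 35 degrees above level, pointing to the rig's -x), 0.6 rad = fully down, level, at its stop. It springs back up when let go. Pressing at its pad takes about 5 N at the top, 11 N at the stop. Hinge: level, along the rig's y, at rig x 25, y 190, z 100 mm.
- lever_pad (a point): Middle of the upper face of the lever's black flat paddle (75 mm long, 36 mm wide, 14 mm thick), 130 mm from the hinge; it moves with the lever, from about 180 mm above the bench when up to about 107 mm when down.
- lid: The larger lid, which fits: steel disc, diameter 150 mm, 8 mm thick, with a black round plug below (diameter 125 mm, 10 mm deep) that drops into the pot's bore. Origin: centre of the plug's underside, z up; disc from 10 to 18 mm above it. Starts flat on the bench on its plug. Seated, the disc lies on the rim and the origin is 10 mm below the rim; any turn about the vertical will do.
- lid_grip (a point): Centre of the larger lid's grip, an upright black block on the disc: 60 mm long (along the lid's x), 16 mm thick (y), 42 mm tall. This point is 39 mm above the lid's origin; same axes.
- lid_small: A smaller lid of the same make that does not fit: disc diameter 106 mm, plug 86 mm, same heights and grip. Origin: centre of the plug's underside. Leave it alone.
- lamp: Low work lamp, fixed. Origin: on the bench below the middle of its head; axes as the rig's. Head: flat black panel, 90 mm (x) by 180 mm (y), underside 245 mm and top 259 mm above the bench, its near edge (x -45 mm) close to above the pot's centre, so an upright gripper cannot stand over the pot. An arm on top runs to a 16 mm post at x 125 mm on a 100 mm round foot.
- paint_a: Paint bottle, 36 mm diameter, 75 mm tall, to the right of the pot. Origin: centre of its underside. Leave it alone.
- paint_b: A second such paint bottle, next to it. Origin: centre of its underside. Leave it alone.
- brush_jar: White jar of brushes, 68 mm diameter, 90 mm tall, brushes to 200 mm; stands behind, between pot and pump. Origin: centre of its underside. Leave it alone.

How it is judged:
By the outcome, as a careful person would: the job done as asked, in the order asked, and still so for the second after the job is handed in, with the robot touching nothing.
It also fails if it takes over 58 s, if anything falls off the work surface, if the arm or the gripper's body presses on something with over 40 N, if the wrist force passes 120 N, or if a joint passes its speed limit or range.

## Working session

There is one attempt and no reset: what is moved stays moved. The work goes in short steps, Python scripts to look and compute and a tool call to move; the robot and the scene stay as the last step left them, time stands still between calls to the robot, and variables do not carry over. Pictures are saved under pics/ and viewed, at most 10 in all, crops included, and the job is handed in when it is done.

Besides the shell and the picture viewer there is one more tool, called after "Emit:" by a JSON object that holds its "op" and its "data", one argument or row to a line. send_rows: Moves the arm, as the interface text tells. Its arguments: {"type":"object","properties":{"increments":{"type":"array"},"jaw":{"type":"number"}},"required":["increments"]}

```bash
mkdir -p pics; cat > h.py <<'E'
import numpy as np, cv2
from plant import ctrl
from scipy.spatial.transform import Rotation as Ro
def snap(c,name=None):
    cal=ctrl.calibration(c); im=np.array(ctrl.snapshot(c))
    if name: cv2.imwrite('pics/'+name,im[:,:,::-1])
    return cal,im
def ray(cal,px):
    r,c=px; K=np.array(cal['mtx']); d=np.linalg.inv(K)@[c,r,1.]
    R=np.array(cal['attitude'])
    if R.shape!=(3,3): R=Ro.from_euler('xyz',R,degrees=True).as_matrix()
    d=R@[d[0],-d[1],-d[2]]; return np.array(cal['eye']),d/np.linalg.norm(d)
def atz(cal,px,z):
    e,d=ray(cal,px); return e+d*(z-e[2])/d[2]
def tri(obs):
    A=0;b=0
    for cal,px in obs:
        e,d=ray(cal,px);P=np.eye(3)-np.outer(d,d);A=A+P;b=b+P@e
    x=np.linalg.solve(A,b); return x,[np.linalg.norm((np.eye(3)-np.outer(ray(*o)[1],ray(*o)[1]))@(x-o[0]['eye'])) for o in obs]
E
python3 - <<'E'
from h import *
np.set_printoptions(precision=3,suppress=True)
print(ctrl.grasp_offset, ctrl.get_obs()); print(ctrl.calibration('scene'))
C={}
for c in ('scene','side','wrist'): C[c]=snap(c,c+'0.png')[0]
for t in ['rig','pot_rim','lever_pad','lid','lid_grip','lid_small','lamp','paint_a','paint_b','brush_jar']:
    o=[]
    for c in C:
        r=ctrl.spot_point(t,c)
        print(t,c,[(np.round(q['pixel'],1).tolist(),round(q['conf'],2)) for q in r[:3]])
        if r and c!='wrist': o.append((C[c],r[0]['pixel']))
    if len(o)>1: print('   ',*tri(o))
print(ctrl.get_obs()['clock'])
ims=[cv2.imread(f'pics/{c}0.png') for c in ('scene','side')]
E
```

```text
0.0188 {'clock': 0.0, 'joint_pos': array([ 16.507,  20.592,   0.634,  -0.021, -70.137, -16.506]), 'qvel': array([ 0.113,  0.044,  0.042,  0.056,  0.028, -0.   ]), 'tau': array([ -0.001, -58.273,  29.306,   6.997,   0.007,  -0.   ]), 'tool_pos': array([ 0.674, -0.   ,  0.226]), 'orientation': array([179.903,  -0.009, -90.006]), 'force': array([ 0.72 , -0.367, -0.012]), 'moment': array([ 0.018, -0.021,  0.031]), 'gripper_force': 0.0, 'opening': 0.08741848732391944}
{'mtx': array([[480.99 ,   0.   , 278.289],
       [  0.   , 480.99 , 206.254],
       [  0.   ,   0.   ,   1.   ]]), 'eye': array([1.271, 0.36 , 0.992]), 'attitude': array([ 41.664,  -0.383, 120.833])}
rig scene [([264.9, 308.6], 0.67)]
rig side [([268.5, 256.3], 0.55)]
rig wrist [([241.7, 303.3], 0.81), ([144.5, 200.0], 0.61)]
    [ 0.639  0.079 -0.001] [np.float64(0.002215674452428223), np.float64(0.002215674452427946)]
pot_rim scene [([247.1, 305.6], 0.61)]
pot_rim side []
pot_rim wrist [([276.3, 310.3], 0.74)]
lever_pad scene [([218.1, 405.5], 0.93)]
lever_pad side [([281.1, 277.0], 0.77)]
lever_pad wrist []
    [0.531 
[... 927 characters left out ...]
8], 0.2)]
paint_a wrist [([143.6, 200.4], 0.78), ([276.5, 309.8], 0.47)]
    [ 0.786 -0.054 -0.011] [np.float64(0.002197813188430616), np.float64(0.0021978131884305054)]
paint_b scene [([286.8, 231.2], 0.88), ([266.2, 247.0], 0.67)]
paint_b side [([227.7, 223.1], 0.58), ([232.7, 242.9], 0.57), ([281.3, 277.8], 0.2)]
paint_b wrist [([143.6, 200.4], 0.78), ([276.5, 309.8], 0.47)]
    [ 0.786 -0.054 -0.011] [np.float64(0.002197813188430616), np.float64(0.0021978131884305054)]
brush_jar scene [([317.5, 344.7], 0.92), ([266.3, 307.7], 0.53)]
brush_jar side [([297.9, 205.8], 0.69)]
brush_jar wrist []
    [0.727 0.218 0.008] [np.float64(0.0008581410574442637), np.float64(0.000858141057444396)]
1.65
```

View pics/scene0.png

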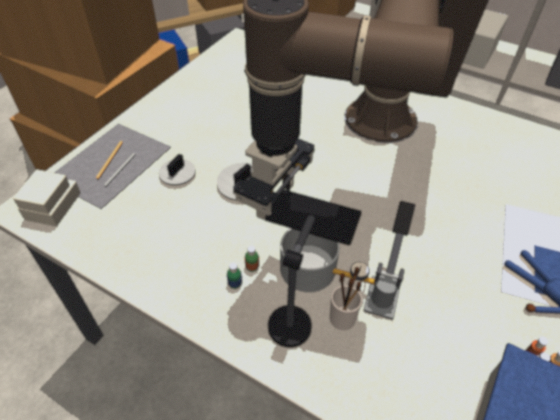

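View pics/side0.png

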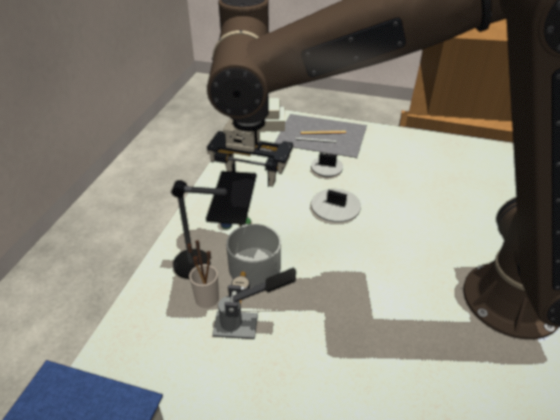

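The scene view shows the pot at about (248,310), the lamp head at (215,315), the lever paddle at (215,405), the large lid at (180,240) and the small one at (172,178). The side view shows the large lid at (205,336) and the lamp head at (197,233). Next I'll zoom in on the lamp edge and move over the lid.

```bash
python3 - <<'E'
import cv2,numpy as np
a=cv2.imread('pics/scene0.png')[185:285,255:388];b=cv2.imread('pics/side0.png')[160:300,195:288]
a=cv2.resize(a,None,fx=4,fy=4,interpolation=3)[:, :];b=cv2.resize(b,None,fx=4,fy=4,interpolation=3)[:,:260]
h=560;o=np.zeros((h,800,3),np.uint8);o[:400,:532]=a;o[:560,540:800]=b;cv2.imwrite('pics/z1.png',o)
E
```

```text
(no output)
```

View pics/z1.png

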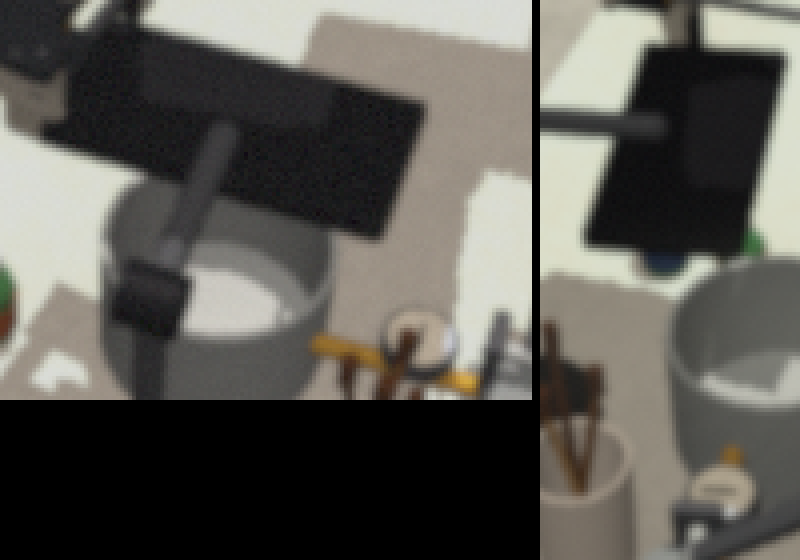

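Emit:
{"op": "send_rows", "data": {
  "increments": [
    [[-0.2, -0.25, 0.1, 0], [-0.45, -0.55, 0.15, 0], [-0.7, -0.85, 0.15, 0], [-0.92, -0.95, 0.15, 0], [-0.92, -0.95, 0.15, 0], [-0.92, -0.95, 0.15, 0]]
  ]
}}

```text
clock: 2.4
tool_pos: [0.4904, -0.1907, 0.2573]
orientation: [-179.9, -0.0, -90.1]
force: [0.1, 0.1, 0.0]
opening: 0.0876
gripper_force: 0.0
```

```bash
python3 - <<'E'
from h import *
np.set_printoptions(precision=4,suppress=True)
s,d=ctrl.calibration('scene'),ctrl.calibration('side')
P={}
for n,a,b in [('near+y',(210.5,361.7),(223,246.25)),('far+y',(245,350.8),(220.5,206.25)),('far-y',(220,265.5),(171.3,220))]:
    P[n]=tri([(s,a),(d,b)]); print(n,*P[n], 'z259:',atz(s,a,.259),atz(d,b,.259))
print('near-y side',atz(d,(173.75,256.75),.259))
w,im=snap('wrist','w1.png'); snap('scene'),snap('side')
print(w['eye'],w['attitude'])
for t in ['lid','lid_grip','rig','pot_rim','lever_pad','lamp']:
    o=[]
    for c,cal in (('scene',s),('side',d),('wrist',w)):
        r=ctrl.spot_point(t,c); 
        print(t,c,[(np.round(q['pixel'],1).tolist(),round(q['conf'],2)) for q in r[:2]])
        if r and r[0]['conf']>.5: o.append((cal,r[0]['pixel']))
    if len(o)>1: print('  ',*tri(o))
E
```

```text
near+y [0.6239 0.1781 0.252 ] [np.float64(0.0002466392453453045), np.float64(0.00024663924534531106)] z259: [0.6303 0.18   0.259 ] [0.6211 0.1849 0.259 ]
far+y [0.7122 0.1945 0.249 ] [np.float64(0.002008143543989498), np.float64(0.002008143543989364)] z259: [0.7213 0.1984 0.259 ] [0.7067 0.2019 0.259 ]
far-y [0.747  0.0221 0.2529] [np.float64(0.0015478562459725613), np.float64(0.0015478562459727847)] z259: [0.7526 0.0263 0.259 ] [0.7435 0.0274 0.259 ]
near-y side [0.6545 0.0115 0.259 ]
[ 0.491  -0.2642  0.4163] [-15.8355   0.1114 179.8642]
lid scene [([182.0, 242.5], 0.97)]
lid side [([208.3, 335.0], 0.71)]
lid wrist [([160.4, 286.9], 0.93)]
   [ 0.4877 -0.22    0.0013] [np.float64(0.003876900808593829), np.float64(0.0036767792241600194), np.float64(0.0016455900263911355)]
lid_grip scene [([174.1, 240.0], 0.92), ([264.0, 250.8], 0.35)]
lid_grip side [([198.0, 336.0], 0.78)]
lid_grip wrist [([163.6, 284.6], 0.66)]
   [ 0.4907 -0.2221  0.0377] [np.float64(0.002578869253143167), np.float64(0.0022905842266570755), np.float64(0.0018754693380374522)]
rig scene [([264.0, 308.6], 0.9)]
rig side [([266.5, 256.3], 0.86), ([242.4, 249.1], 0.72)]
rig wrist [([346.3, 186.1], 0.83)]
   [0.6446 0.0776 0.0065] [np.float64(0.004127819291201361), np.float64(0.004704326838618971), np.float64(0.007667581705420688)]
pot_rim scene [([244.7, 308.4], 0.66)]
pot_rim side [([240.7, 252.1], 0.76), ([281.9, 279.1], 0.64)]
pot_rim wrist []
   [0.6498 0.0776 0.0961] [np.float64(0.00017235600604160594), np.float64(0.0001723560060415376)]
lever_pad scene [([216.7, 404.9], 0.72)]
lever_pad side [([279.7, 277.6], 0.71), ([295.5, 206.7], 0.66)]
lever_pad wrist []
   [0.5301 0.2518 0.1805] [np.float64(0.0014978448654530002), np.float64(0.0014978448654528057)]
lamp scene []
lamp side []
lamp wrist []
```

View pics/w1.png

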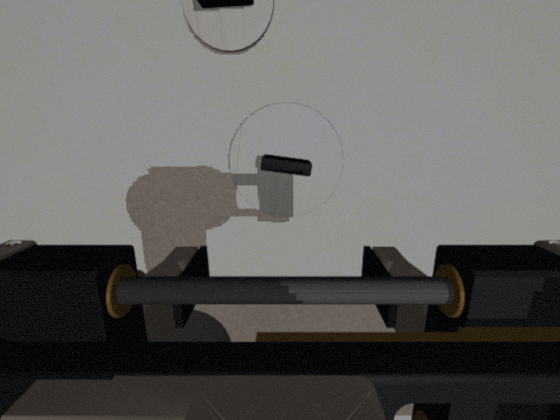

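Wrist view: the large lid's disc is centred near (row 160, col 286). Its grip runs from (160,262) to (168,312), almost along world x. The lamp's near edge is about 7 mm in front of the pot's centre, so an upright gripper can't hold the grip at the final position. My plan is to set the lid on the near rim, holding it by the grip's near end, and then push the disc home by its edge.

```bash
python3 - <<'E'
from h import *
np.set_printoptions(precision=4,suppress=True)
w=ctrl.calibration('wrist'); im=cv2.imread('pics/w1.png'); g=cv2.cvtColor(im,6)
m=(g[140:185,250:325]<60).astype(np.uint8)
n,l,st,ce=cv2.connectedComponentsWithStats(m); k=1+np.argmax(st[1:,4]); pts=np.argwhere(l==k)[:,::-1]+[250,140]
r=cv2.minAreaRect(pts.astype(np.float32)); b=cv2.boxPoints(r); print(r,b)
for z in (.06,.018): print(z,[atz(w,(q[1],q[0]),z) for q in b])
print('bar centre @.05', atz(w,(r[0][1],r[0][0]),.05), 'disc centre @.018',atz(w,(160,286.3),.018))
for q in [(160,228.5),(160,344),(102,286.3),(217,286.3)]: print(atz(w,q,.018))
E
```

```text
((285.68121337890625, 164.8908233642578), (50.486534118652344, 15.859644889831543), 7.594643592834473) [[259.6114 169.4148]
 [261.7074 153.6943]
 [311.7511 160.3668]
 [309.655  176.0873]]
0.06 [array([ 0.5218, -0.216 ,  0.06  ]), array([ 0.5189, -0.2342,  0.06  ]), array([ 0.4607, -0.2265,  0.06  ]), array([ 0.4627, -0.208 ,  0.06  ])]
0.018 [array([ 0.5253, -0.2104,  0.018 ]), array([ 0.5221, -0.2307,  0.018 ]), array([ 0.457 , -0.2221,  0.018 ]), array([ 0.4593, -0.2015,  0.018 ])]
bar centre @.05 [ 0.4911 -0.2201  0.05  ] disc centre @.018 [ 0.4902 -0.2226  0.018 ]
[ 0.5656 -0.2227  0.018 ]
[ 0.415  -0.2225  0.018 ]
[ 0.4902 -0.2938  0.018 ]
[ 0.4902 -0.145   0.018 ]
```

Emit:
{"op": "send_rows", "data": {
  "increments": [
    [[-0.05, -0.15, -0.1, -0.125], [-0.05, -0.15, -0.2, -0.25], [-0.05, -0.15, -0.3, -0.375], [-0.05, -0.15, -0.4, -0.5], [-0.05, -0.15, -0.5, -0.625], [-0.05, -0.15, -0.6, -0.75], [-0.05, -0.15, -0.7, -0.875], [-0.05, -0.15, -0.7, -1.0], [-0.05, -0.15, -0.7, -1.0]]
  ],
  "jaw": 1
}}

```text
clock: 4.58
tool_pos: [0.481, -0.2201, 0.1164]
orientation: [-180.0, -0.0, -175.9]
force: [0.1, -0.8, 0.2]
opening: 0.0874
gripper_force: 0.0
```

Emit:
{"op": "send_rows", "data": {
  "increments": [
    [[0, 0, -0.05, -0.1], [0, 0, -0.05, -0.135], [0, 0, -0.05, -0.135]]
  ]
}}

```text
clock: 4.95
tool_pos: [0.4812, -0.2201, 0.1069]
orientation: [-180.0, 0.0, 172.7]
force: [-0.2, -0.0, -0.5]
opening: 0.0874
gripper_force: 0.0
```

```bash
python3 - <<'E'
from h import *
np.set_printoptions(precision=4,suppress=True)
o=ctrl.get_obs(); print(o['clock'],o['tool_pos'],o['orientation'],o['joint_pos'])
w,im=snap('wrist','w2.png')
for t in ('lid','lid_grip'):
    for q in ctrl.spot_point(t,'wrist')[:2]: print(t,q['pixel'],q['conf'],atz(w,q['pixel'],.039 if 'g' in t else 0))
E
```

```text
4.95 [ 0.4812 -0.2201  0.1069] [-179.9972    0.0354  172.7025] [ -3.3228  13.3458 -26.8589   0.0069 -49.7601 -93.9792]
lid [220.6, 291.1] 0.92 [ 0.4922 -0.2155  0.    ]
lid_grip [231.1, 284.8] 0.94 [ 0.488  -0.2208  0.039 ]
```

View pics/w2.png

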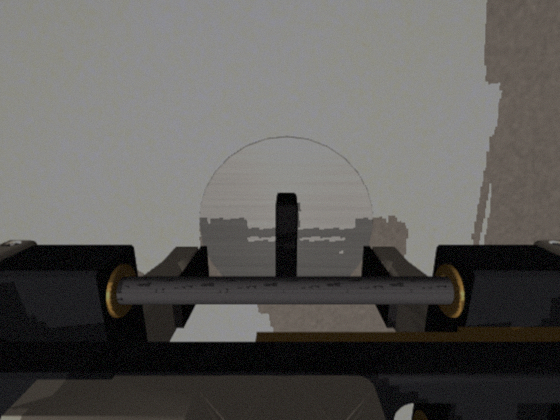

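Wrist view: the grip stands upright in the picture at column 287, midway between the fingers, and is aligned. I'll descend and grip it.

Emit:
{"op": "send_rows", "data": {
  "increments": [
    [[0, 0, -0.12, 0], [0, 0, -0.24, 0], [0, 0, -0.34, 0], [0, 0, -0.405, 0], [0, 0, -0.405, 0], [0, 0, -0.405, 0]]
  ]
}}

```text
clock: 5.85
tool_pos: [0.4816, -0.2201, 0.0262]
orientation: [-180.0, 0.1, 172.5]
force: [0.1, -0.4, -0.4]
opening: 0.0875
gripper_force: 0.0
```

Emit:
{"op": "send_rows", "data": {
  "increments": [
    [[0, 0, 0, 0], [0, 0, 0, 0], [0, 0, 0, 0], [0, 0, 0, 0], [0, 0, 0, 0], [0, 0, 0, 0]]
  ],
  "jaw": 0
}}

```text
clock: 6.6
tool_pos: [0.481, -0.22, 0.0255]
orientation: [-180.0, -0.0, 172.5]
force: [-0.5, 0.2, 0.6]
opening: 0.033
gripper_force: 0.0
```

Emit:
{"op": "send_rows", "data": {
  "increments": [
    [[0, 0, 0.1, 0], [0, 0, 0.25, 0], [0, 0, 0.4, 0], [0, 0, 0.55, 0], [0, 0, 0.65, 0], [0, 0, 0.65, 0], [0, 0, 0.65, 0]]
  ]
}}

```text
clock: 7.48
tool_pos: [0.4805, -0.2198, 0.1549]
orientation: [180.0, -0.0, 172.4]
force: [0.2, 0.0, -0.9]
opening: 0.0008
gripper_force: 0.0
```

```bash
python3 - <<'E'
from h import *
np.set_printoptions(precision=4,suppress=True)
s,im=snap('scene','s2.png');d,im2=snap('side','d2.png')
for t in ['pot_rim','rig','lever_pad','lid','lid_grip']:
    a=ctrl.spot_point(t,'scene');b=ctrl.spot_point(t,'side')
    print(t,[(np.round(q['pixel']),round(q['conf'],2)) for q in a[:2]],[(np.round(q['pixel']),round(q['conf'],2)) for q in b[:2]])
    if a and b: print(*tri([(s,a[0]['pixel']),(d,b[0]['pixel'])]))
o=np.hstack([cv2.resize(im[180:300,255:355],None,fx=4,fy=4,interpolation=2),cv2.resize(im2[180:300,205:305],None,fx=4,fy=4,interpolation=2)])
cv2.imwrite('pics/z2.png',o[:,:,::-1])
E
```

```text
pot_rim [(array([246., 303.]), 0.64)] [(array([242., 253.]), 0.73)]
[0.6509 0.0645 0.0812] [np.float64(0.0010905913600206731), np.float64(0.0010905913600207328)]
rig [(array([266., 308.]), 0.81), (array([174., 243.]), 0.75)] [(array([262., 257.]), 0.84)]
[0.645  0.0757 0.0107] [np.float64(0.00624100316872062), np.float64(0.006241003168720582)]
lever_pad [(array([215., 402.]), 0.87), (array([244., 307.]), 0.58)] [(array([281., 277.]), 0.83)]
[0.5304 0.2486 0.1787] [np.float64(0.005527019838212931), np.float64(0.005527019838212848)]
lid [(array([185., 243.]), 0.66)] [(array([209., 334.]), 0.75), (array([268., 257.]), 0.74)]
[ 0.4898 -0.2164 -0.0025] [np.float64(0.0011715298577405719), np.float64(0.0011715298577405341)]
lid_grip [(array([174., 242.]), 0.71)] [(array([199., 335.]), 0.88)]
[ 0.4905 -0.217   0.0388] [np.float64(0.004226504583516635), np.float64(0.004226504583516907)]
```

View pics/z2.png

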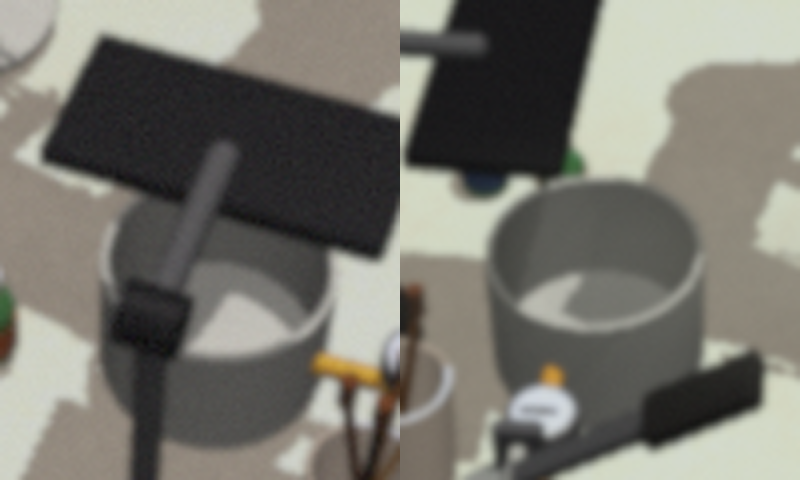

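The crops show the pot rim clearly. In the side view it spans columns 227 to 281 and rows 225 to 263. The fingers are slower than I allowed for, so the lid was not gripped and is still on the bench. I'll open, go back and re-grip with more time.

Emit:
{"op": "send_rows", "data": {
  "increments": [
    [[0, 0, 0, 0], [0, 0, 0, 0], [0, 0, 0, 0], [0, 0, 0, 0], [0, 0, 0, 0], [0, 0, 0, 0], [0, 0, -0.12, 0], [0, 0, -0.24, 0], [0, 0, -0.24, 0]]
  ],
  "jaw": 0.7
}}

```text
clock: 9.2
tool_pos: [0.4797, -0.2199, 0.1061]
orientation: [-180.0, -0.2, 172.4]
force: [-0.2, 0.5, 0.2]
opening: 0.0611
gripper_force: 0.0
```

```bash
python3 - <<'E'
from h import *
from scipy.optimize import least_squares
np.set_printoptions(precision=4,suppress=True)
s,d=ctrl.calibration('scene'),ctrl.calibration('side')
def proj(cal,P):
    R=Ro.from_euler('xyz',cal['attitude'],degrees=True).as_matrix()
    p=(P-cal['eye'])@R; p=p*[1,-1,-1]; q=p@np.array(cal['mtx']).T; return q[:,:2]/q[:,2:]
t=np.linspace(0,2*np.pi,720)
def f(v,full=False):
    P=np.c_[v[0]+.07*np.cos(t),v[1]+.07*np.sin(t),0*t+v[2]]
    a,b=proj(d,P),proj(s,P)
    return np.array([a[:,0].min()-226.75,a[:,0].max()-281.25,a[:,1].min()-225,a[:,1].max()-263,b[:,0].min()-280,b[:,0].max()-338.75,b[:,1].max()-268.7])
r=least_squares(f,[.65,.08,.095]);print(r.x,r.fun)
print('lamp near-y',tri([(s,(189,280.5)),(d,(173.75,256.75))]),'near+y',tri([(s,(210.5,361.7)),(d,(223,246))]))
w,im=snap('wrist','w3.png'); print(ctrl.get_obs()['tool_pos'])
for n in ('lid','lid_grip'):
    for q in ctrl.spot_point(n,'wrist')[:2]: print(n,q['pixel'],q['conf'],atz(w,q['pixel'],.039 if 'g' in n else 0))
E
```

```text
[0.6439 0.0775 0.0899] [ 0.0459  0.7298 -0.8796  0.1935 -0.3997  0.595   0.8525]
lamp near-y (array([0.6575, 0.0044, 0.2524]), [np.float64(0.0008069304444508884), np.float64(0.0008069304444508481)]) near+y (array([0.6243, 0.1783, 0.2522]), [np.float64(7.941609097331275e-05), np.float64(7.941609097326131e-05)])
[ 0.4806 -0.2201  0.1074]
lid [220.7, 286.6] 0.69 [ 0.4895 -0.2193  0.    ]
lid_grip [235.1, 287.0] 0.97 [ 0.4895 -0.2192  0.039 ]
lid_grip [221.5, 287.6] 0.65 [ 0.4783 -0.2173  0.039 ]
```

View pics/w3.png

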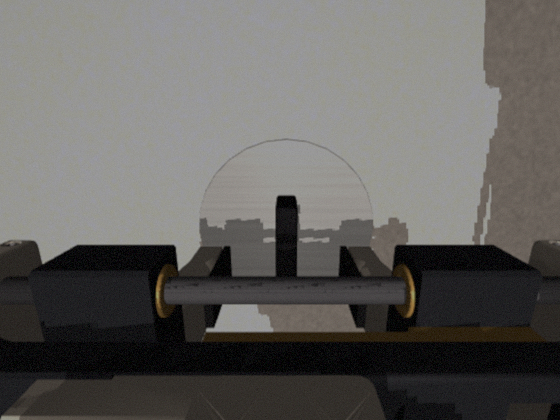

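The wrist view shows the lid unmoved, with its grip at column 287 between the fingers. Now I'll grip it with enough dwell.

Emit:
{"op": "send_rows", "data": {
  "increments": [
    [[0, 0, -0.15, 0], [0, 0, -0.3, 0], [0, 0, -0.405, 0], [0, 0, -0.405, 0], [0, 0, -0.405, 0]]
  ]
}}

```text
clock: 9.98
tool_pos: [0.482, -0.2202, 0.0279]
orientation: [-180.0, 0.1, 172.5]
force: [0.4, -0.1, -0.3]
opening: 0.0612
gripper_force: 0.0
```

Emit:
{"op": "send_rows", "data": {
  "increments": [
    [[0, 0, 0, 0], [0, 0, 0, 0], [0, 0, 0, 0], [0, 0, 0, 0], [0, 0, 0, 0], [0, 0, 0, 0], [0, 0, 0, 0], [0, 0, 0, 0]]
  ],
  "jaw": 0
}}

```text
clock: 10.98
tool_pos: [0.481, -0.2199, 0.0265]
orientation: [180.0, -0.0, 172.5]
force: [0.1, 1.0, 1.1]
opening: 0.0156
gripper_force: 30.0
```

Emit:
{"op": "send_rows", "data": {
  "increments": [
    [[0, 0, 0.1, 0], [0, 0, 0.25, 0], [0, 0, 0.4, 0], [0, 0.05, 0.55, 0], [0, 0.2, 0.6, 0.05], [0, 0.4, 0.6, 0.1], [0, 0.6, 0.6, 0.15], [0, 0.8, 0.6, 0.2], [0, 0.95, 0.6, 0.2], [0, 1.0, 0.6, 0.2], [0, 1.0, 0.6, 0.2]]
  ]
}}

```text
clock: 12.35
tool_pos: [0.4807, -0.0199, 0.1463]
orientation: [-180.0, -0.0, -170.3]
force: [0.2, 0.1, -2.0]
opening: 0.0157
gripper_force: 30.0
```

Emit:
{"op": "send_rows", "data": {
  "increments": [
    [[0.1, 0.15, 0, 0], [0.2, 0.3, 0, 0], [0.3, 0.4, 0, 0], [0.35, 0.44, 0, 0], [0.35, 0.44, 0, 0], [0.35, 0.44, 0, 0]]
  ]
}}

```text
clock: 13.1
tool_pos: [0.5502, 0.0669, 0.1463]
orientation: [-180.0, -0.1, -170.4]
force: [-0.2, -0.5, -3.5]
opening: 0.0158
gripper_force: 30.0
```

```bash
python3 - <<'E'
from h import *
np.set_printoptions(precision=4,suppress=True)
o=ctrl.get_obs(); print(o['tool_pos'],o['orientation'],o['force'],o['moment'],o['clock'])
_,a=snap('wrist','w4.png');_,b=snap('side','d4.png')
o=np.hstack([cv2.resize(a,None,fx=.85,fy=.85,interpolation=3)[:357,:476],cv2.resize(b[130:290,170:310],None,fx=2.23,fy=2.23,interpolation=2)])
print(o.shape) if 0 else cv2.imwrite('pics/z4.png',o[:,:,::-1])
E
```

```text
[0.5502 0.0669 0.1463] [-179.9931   -0.0601 -170.4143] [-0.2041 -0.5478 -3.4978] [-0.0726 -0.081   0.0199] 13.1
```

View pics/z4.png

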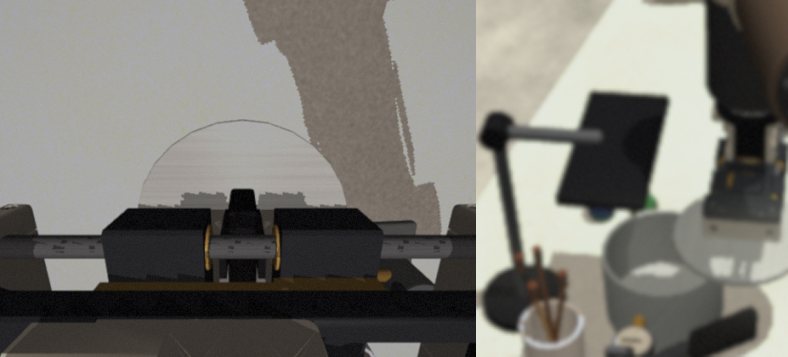

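The lid is held level with its near half visible in front of the fingers, and the side view shows the lamp well clear of the gripper. I'll move in and lower.

Emit:
{"op": "send_rows", "data": {
  "increments": [
    [[0.05, 0, 0, 0], [0.1, 0, 0, 0], [0.15, 0, 0, 0], [0.19, 0.005, 0, 0], [0.19, 0.005, -0.04, 0], [0.19, 0.005, -0.08, 0], [0.19, 0.005, -0.1, 0], [0.19, 0.005, -0.11, 0], [0.19, 0.005, -0.11, 0]]
  ]
}}

```text
clock: 14.32
tool_pos: [0.5889, 0.069, 0.1246]
orientation: [-180.0, -0.0, -170.4]
force: [-0.1, -0.0, -2.3]
opening: 0.0162
gripper_force: 30.0
```

Emit:
{"op": "send_rows", "data": {
  "increments": [
    [[0, 0, -0.005, 0], [0, 0, -0.01, 0], [0, 0, -0.015, 0], [0, 0, -0.02, 0], [0, 0, -0.02, 0]]
  ]
}}

```text
clock: 14.95
tool_pos: [0.589, 0.069, 0.1215]
orientation: [-180.0, 0.0, -170.3]
force: [-3.7, 0.6, 5.5]
opening: 0.0159
gripper_force: 30.0
```

Emit:
{"op": "send_rows", "data": {
  "increments": [
    [[0, 0, 0.005, 0], [0, 0, 0.005, 0], [0, 0, 0.005, 0], [0, 0, 0.005, 0], [0, 0, 0.005, 0], [0, 0, 0.005, 0], [0, 0, 0.005, 0], [0, 0, 0.005, 0]]
  ],
  "jaw": 1
}}

```text
clock: 15.95
tool_pos: [0.589, 0.069, 0.1216]
orientation: [-180.0, -0.0, -170.4]
force: [0.2, 0.4, -0.0]
opening: 0.086
gripper_force: 0.0
```

```bash
python3 - <<'E'
from h import *
np.set_printoptions(precision=4,suppress=True)
s,a=snap('scene','s5.png');d,b=snap('side','d5.png');w,c=snap('wrist','w5.png')
print(w['eye'],ctrl.get_obs()['tool_pos'],ctrl.get_obs()['orientation'])
o=np.hstack([cv2.resize(a[150:290,240:380],(400,400),interpolation=2),cv2.resize(b[140:280,180:320],(400,400),interpolation=2)])
cv2.imwrite('pics/z5.png',o[:,:,::-1])
for t in ['lid','lid_grip','pot_rim']:
    p=ctrl.spot_point(t,'scene');q=ctrl.spot_point(t,'side');r=ctrl.spot_point(t,'wrist')
    print(t,[(np.round(x['pixel']),round(x['conf'],2)) for y in (p,q,r) for x in y[:1]])
    if p and q: print(*tri([(s,p[0]['pixel']),(d,q[0]['pixel'])]))
E
```

```text
[0.5175 0.0567 0.2805] [0.589  0.069  0.1216] [ 179.9997    0.0021 -170.3558]
lid [(array([230., 315.]), 0.6), (array([244., 271.]), 0.66), (array([254., 287.]), 0.94)]
[0.6011 0.0693 0.0917] [np.float64(0.0019595543122212047), np.float64(0.0019595543122212203)]
lid_grip [(array([246., 306.]), 0.39), (array([233., 270.]), 0.85), (array([283., 284.]), 0.59)]
[0.6246 0.0499 0.08  ] [np.float64(0.022007722946676814), np.float64(0.02200772294667686)]
pot_rim [(array([247., 306.]), 0.94), (array([242., 253.]), 0.71)]
[0.6511 0.0713 0.0857] [np.float64(0.0009208180011093955), np.float64(0.000920818001109482)]
```

View pics/z5.png

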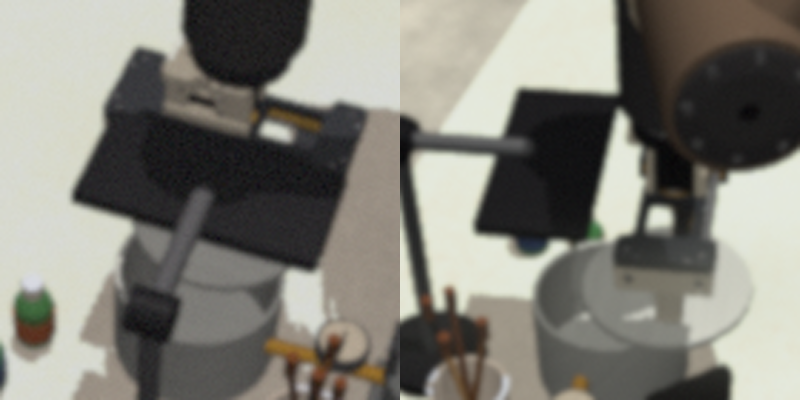

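The lid rests level on the near rim: in the side crop the disc overlaps the near part of the mouth, with the gripper clear of the lamp. Now I'll back off with the fingers straddling the grip, lower the tips to disc height and push the disc in along the rig's x with both fingers.

Emit:
{"op": "send_rows", "data": {
  "increments": [
    [[-0.1, -0.018, 0, 0], [-0.2, -0.035, 0, 0], [-0.3, -0.053, 0, 0], [-0.37, -0.065, 0, 0], [-0.37, -0.065, -0.05, 0], [-0.37, -0.065, -0.118, 0], [-0.37, -0.065, -0.118, 0], [-0.37, -0.065, -0.118, 0]]
  ]
}}

```text
clock: 17.55
tool_pos: [0.5152, 0.056, 0.0976]
orientation: [-180.0, -0.0, -170.4]
force: [0.0, 0.1, 0.2]
opening: 0.0875
gripper_force: 0.0
```

Emit:
{"op": "send_rows", "data": {
  "increments": [
    [[0.03, 0.005, 0, 0], [0.06, 0.01, 0, 0], [0.09, 0.015, 0, 0], [0.11, 0.019, 0, 0], [0.13, 0.022, 0, 0], [0.15, 0.025, 0, 0], [0.15, 0.025, 0, 0]]
  ]
}}

```text
clock: 18.42
tool_pos: [0.5455, 0.0611, 0.098]
orientation: [-180.0, 0.0, -170.4]
force: [-0.8, 0.2, 0.1]
opening: 0.0877
gripper_force: 0.5
```

Emit:
{"op": "send_rows", "data": {
  "increments": [
    [[0.02, 0.003, 0, 0], [0.04, 0.006, 0, 0], [0.06, 0.009, 0, 0], [0.08, 0.012, 0, 0], [0.095, 0.014, 0, 0], [0.11, 0.016, 0, 0], [0.11, 0.016, 0, 0]]
  ]
}}

```text
clock: 19.3
tool_pos: [0.5674, 0.0642, 0.098]
orientation: [180.0, 0.0, -170.4]
force: [-1.3, -1.1, 0.6]
opening: 0.0877
gripper_force: 0.7
```

```bash
python3 - <<'E'
from h import *
np.set_printoptions(precision=4,suppress=True)
s,a=snap('scene','s6.png');d,b=snap('side','d6.png');w,c=snap('wrist','w6.png')
o=np.hstack([cv2.resize(b[170:290,200:320],(480,480),interpolation=2),cv2.resize(c,None,fx=.57,fy=.57,interpolation=3)[:239].copy() if 0 else np.vstack([cv2.resize(c,(319,239),interpolation=3),cv2.resize(a[185:290,260:400],(319,241),interpolation=2)])])
cv2.imwrite('pics/z6.png',o[:,:,::-1])
for t in ['lid','pot_rim','rig']:
    p=ctrl.spot_point(t,'scene');q=ctrl.spot_point(t,'side');r=ctrl.spot_point(t,'wrist')
    print(t,[(np.round(x['pixel']),round(x['conf'],2)) for y in (p,q,r) for x in y[:1]])
    if p and q: print(*tri([(s,p[0]['pixel']),(d,q[0]['pixel'])]))
E
```

```text
lid [(array([240., 310.]), 0.81), (array([242., 258.]), 0.84)]
[0.6348 0.0748 0.094 ] [np.float64(0.0014022673690825675), np.float64(0.0014022673690823986)]
pot_rim []
rig [(array([264., 305.]), 0.78), (array([266., 258.]), 0.79)]
[ 0.6391  0.0702 -0.0027] [np.float64(0.0019517232891847292), np.float64(0.001951723289184599)]
```

View pics/z6.png

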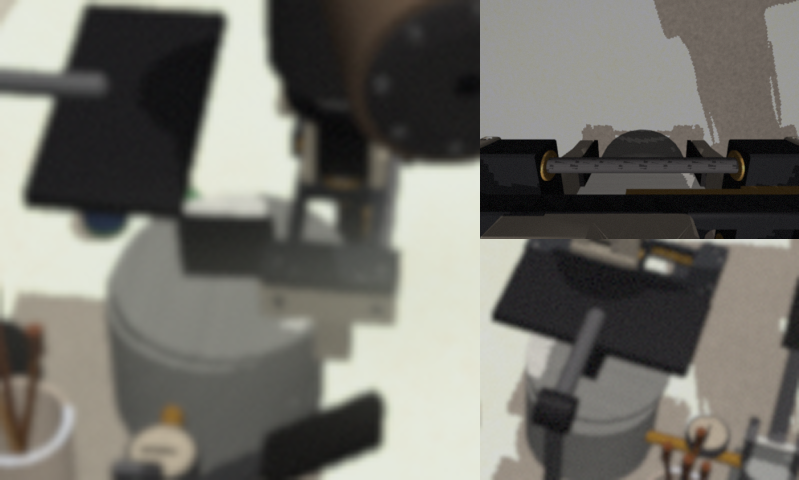

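The lid is nearly home at about (0.635, 0.075), tipped slightly into the bore. I'll push on slowly.

Emit:
{"op": "send_rows", "data": {
  "increments": [
    [[0.01, 0.0015, 0, 0], [0.02, 0.003, 0, 0], [0.028, 0.004, 0, 0], [0.035, 0.005, 0, 0], [0.042, 0.006, 0, 0], [0.042, 0.006, 0, 0]]
  ]
}}

```text
clock: 20.65
tool_pos: [0.5756, 0.0654, 0.098]
orientation: [180.0, 0.0, -170.4]
force: [-1.1, -0.7, -0.9]
opening: 0.0878
gripper_force: 0.3
```

```bash
python3 - <<'E'
from h import *
np.set_printoptions(precision=4,suppress=True)
s,a=snap('scene','s7.png');d,b=snap('side','d7.png')
for t in ['lid','lid_grip']:
    p=ctrl.spot_point(t,'scene');q=ctrl.spot_point(t,'side')
    print(t,[(np.round(x['pixel'],1),round(x['conf'],2)) for y in (p,q) for x in y[:1]])
    if p and q: print(*tri([(s,p[0]['pixel']),(d,q[0]['pixel'])]))
E
```

```text
lid [(array([242.7, 308.5]), 0.79), (array([242.7, 254. ]), 0.85)]
[0.6437 0.076  0.092 ] [np.float64(0.0027299292413422286), np.float64(0.002729929241342301)]
lid_grip [(array([231.5, 308.5]), 0.83), (array([232.3, 252.3]), 0.88)]
[0.6451 0.0757 0.131 ] [np.float64(0.0056389767775071285), np.float64(0.005638976777507157)]
```

Emit:
{"op": "send_rows", "data": {
  "increments": [
    [[0.005, 0.0007, 0, 0], [0.01, 0.0014, 0, 0], [0.015, 0.002, 0, 0], [0.015, 0.002, 0, 0]]
  ]
}}

```text
clock: 21.45
tool_pos: [0.5786, 0.0658, 0.098]
orientation: [-180.0, 0.0, -170.4]
force: [-0.7, 0.3, -1.0]
opening: 0.0876
gripper_force: 0.1
```

Emit:
{"op": "send_rows", "data": {
  "increments": [
    [[0.005, 0.0007, 0, 0], [0.01, 0.0014, 0, 0], [0.01, 0.0014, 0, 0]]
  ]
}}

```text
clock: 21.82
tool_pos: [0.5802, 0.066, 0.0979]
orientation: [-180.0, -0.0, -170.4]
force: [-1.3, 0.2, 1.1]
opening: 0.0873
gripper_force: 0.6
```

```bash
python3 - <<'E'
from h import *
np.set_printoptions(precision=4,suppress=True)
s,a=snap('scene','s8.png');d,b=snap('side','d8.png');w,c=snap('wrist','w8.png')
for t in ['lid','lid_grip']:
    p=ctrl.spot_point(t,'scene');q=ctrl.spot_point(t,'side')
    print(t,[(np.round(x['pixel'],1),round(x['conf'],2)) for y in (p,q) for x in y[:1]])
    if p and q: print(*tri([(s,p[0]['pixel']),(d,q[0]['pixel'])]))
o=np.hstack([cv2.resize(b[180:280,205:305],(480,480),interpolation=2),np.vstack([cv2.resize(c,(319,239),interpolation=3),cv2.resize(a[185:290,260:400],(319,241),interpolation=2)])])
cv2.imwrite('pics/z8.png',o[:,:,::-1])
E
```

```text
lid [(array([249. , 307.2]), 0.94), (array([280.8, 275.8]), 0.6)]
[ 0.583   0.0548 -0.04  ] [np.float64(0.017715122015908524), np.float64(0.017715122015908642)]
lid_grip [(array([238. , 311.6]), 0.81), (array([234.1, 251.3]), 0.66)]
[0.6489 0.0837 0.1249] [np.float64(2.455836447143623e-05), np.float64(2.4558364471438095e-05)]
```

View pics/z8.png

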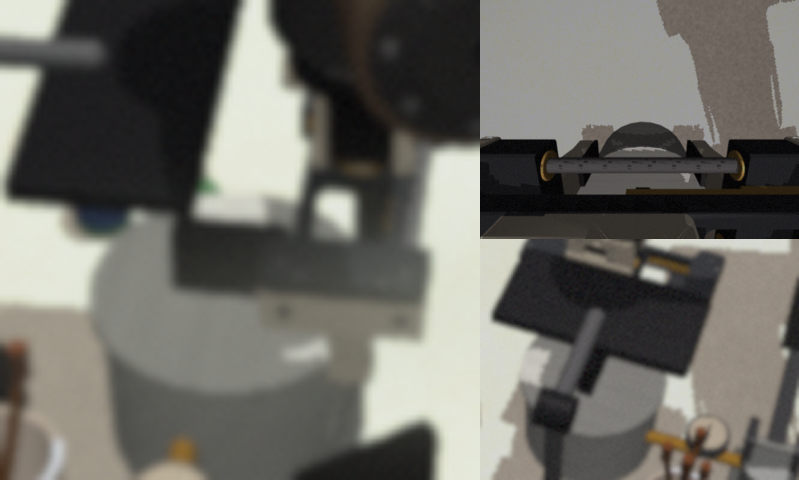

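The crop suggests the disc has dropped onto the rim. I've now used up my picture views, a little more than the ten allowed, so from here I check by numbers and touch. I'll back off, shut the jaws and probe the disc's near part, where the top should be 103 mm up.

Emit:
{"op": "send_rows", "data": {
  "increments": [
    [[-0.05, -0.009, 0, 0], [-0.1, -0.018, 0, 0], [-0.1, -0.018, 0.08, 0], [-0.1, -0.018, 0.15, 0], [-0.1, -0.018, 0.15, 0], [-0.1, -0.018, 0.15, 0], [-0.1, -0.018, 0.15, 0], [-0.1, -0.018, 0.15, 0], [-0.05, -0.005, 0.15, 0], [0.0, 0.005, 0.15, 0], [0.06, 0.012, 0.15, 0], [0.06, 0.012, 0.15, 0]]
  ],
  "jaw": 0
}}

```text
clock: 23.68
tool_pos: [0.5934, 0.0686, 0.1275]
orientation: [-180.0, -0.0, -170.4]
force: [1.0, 0.7, -0.3]
opening: 0.0005
gripper_force: 0.0
```

```bash
python3 - <<'E'
from h import *
np.set_printoptions(precision=4,suppress=True)
o=ctrl.get_obs();print(o['tool_pos'],o['opening'],o['clock'])
s,a=snap('scene','s9.png');d,b=snap('side','d9.png')
for t in ['lid','lid_grip','lever_pad']:
    p=ctrl.spot_point(t,'scene');q=ctrl.spot_point(t,'side')
    print(t,[(np.round(x['pixel'],1),round(x['conf'],2)) for y in (p,q) for x in y[:2]])
    if p and q: print(*tri([(s,p[0]['pixel']),(d,q[0]['pixel'])]))
E
```

```text
[0.5934 0.0686 0.1275] 0.0005397347814744422 23.675
lid [(array([244.8, 310.8]), 0.7), (array([244.7, 251.1]), 0.69), (array([232.4, 250.8]), 0.68)]
[0.6478 0.0848 0.0931] [np.float64(0.003673966154587715), np.float64(0.003673966154587669)]
lid_grip [(array([235. , 310.1]), 0.64), (array([233.9, 251.3]), 0.67)]
[0.6475 0.0805 0.127 ] [np.float64(0.00358871426584093), np.float64(0.003588714265840885)]
lever_pad [(array([216.5, 402.5]), 0.91), (array([279.9, 275.8]), 0.92), (array([229.1, 224.8]), 0.48)]
[0.5332 0.249  0.1788] [np.float64(0.0041532296266164745), np.float64(0.0041532296266163955)]
```

Probing down: to about 109 mm first, then in fine steps.

Emit:
{"op": "send_rows", "data": {
  "increments": [
    [[0, 0, -0.05, 0], [0, 0, -0.08, 0], [0, 0, -0.095, 0], [0, 0, -0.1, 0], [0, 0, -0.1, 0]]
  ]
}}

```text
clock: 24.7
tool_pos: [0.5925, 0.0685, 0.108]
orientation: [-180.0, 0.0, -170.4]
force: [-0.2, 0.0, -0.2]
opening: 0.0005
gripper_force: 0.0
```

Emit:
{"op": "send_rows", "data": {
  "increments": [
    [[0, 0, -0.005, 0], [0, 0, -0.01, 0], [0, 0, -0.015, 0], [0, 0, -0.015, 0]]
  ]
}}

```text
clock: 25.2
tool_pos: [0.5923, 0.0684, 0.1049]
orientation: [-180.0, -0.0, -170.4]
force: [0.4, 1.1, 0.9]
opening: 0.0006
gripper_force: 0.0
```

Emit:
{"op": "send_rows", "data": {
  "increments": [
    [[0, 0, -0.005, 0], [0, 0, -0.01, 0], [0, 0, -0.01, 0]]
  ]
}}

```text
clock: 25.58
tool_pos: [0.5924, 0.0685, 0.1033]
orientation: [-180.0, 0.0, -170.3]
force: [-1.5, -0.1, 4.1]
opening: 0.0005
gripper_force: 2.1
```

Contact came at 103.3 mm, so the disc is seated. Next is the lever: its pad measures about (0.531, 0.251, 0.179), which agrees with the rig geometry. I'll go above it.

Emit:
{"op": "send_rows", "data": {
  "increments": [
    [[0, 0, 0.1, 0], [-0.12, 0, 0.15, 0], [-0.25, 0, 0.3, 0], [-0.347, 0.05, 0.5, 0], [-0.347, 0.25, 0.56, 0], [-0.347, 0.5, 0.56, 0], [-0.347, 0.75, 0.56, 0], [-0.347, 0.9, 0.56, 0], [-0.347, 0.907, 0.56, 0], [-0.347, 0.907, 0.56, 0]]
  ]
}}

```text
clock: 26.82
tool_pos: [0.5228, 0.2496, 0.2147]
orientation: [-180.0, -0.0, -170.3]
force: [1.3, -0.8, 0.2]
opening: 0.0005
gripper_force: 0.0
```

Emit:
{"op": "send_rows", "data": {
  "increments": [
    [[0, 0, -0.06, 0], [0, 0, -0.12, 0], [0, 0, -0.18, 0], [0, 0, -0.24, 0], [0, 0, -0.3, 0], [0, 0, -0.36, 0], [0, 0, -0.42, 0], [0, 0, -0.48, 0], [0, 0, -0.52, 0], [0, 0, -0.54, 0], [0, 0, -0.54, 0]]
  ]
}}

```text
clock: 28.2
tool_pos: [0.5214, 0.2487, 0.1081]
orientation: [-179.9, -0.1, -170.4]
force: [-13.3, -1.5, 21.9]
opening: 0.0001
gripper_force: 10.9
```

Emit:
{"op": "send_rows", "data": {
  "increments": [
    [[0, 0, -0.01, 0], [0, 0, -0.015, 0], [0, 0, -0.015, 0]]
  ]
}}

```text
clock: 28.58
tool_pos: [0.5215, 0.2487, 0.1075]
orientation: [-180.0, -0.1, -170.3]
force: [-21.7, -3.4, 41.5]
opening: 0.0004
gripper_force: 20.6
```

That is firmly at the stop. Back up for the second and third strokes, pressing a little less at the bottom.

Emit:
{"op": "send_rows", "data": {
  "increments": [
    [[0, 0, 0.1, 0], [0, 0, 0.25, 0], [0, 0, 0.4, 0], [0, 0, 0.55, 0], [0, 0, 0.555, 0], [0, 0, 0.555, 0], [0, 0, 0.555, 0]]
  ]
}}

```text
clock: 29.45
tool_pos: [0.5225, 0.2494, 0.2136]
orientation: [-179.9, -0.1, -170.4]
force: [-0.1, 0.1, -0.3]
opening: 0.0006
gripper_force: 0.0
```

```bash
python3 - <<'E'
from h import *
np.set_printoptions(precision=4,suppress=True)
o=ctrl.get_obs();print(o['tool_pos'],o['force'],o['clock'])
s,a=snap('scene','s10.png');d,b=snap('side','d10.png')
for t in ['lid','lid_grip','lever_pad','pot_rim']:
    p=ctrl.spot_point(t,'scene');q=ctrl.spot_point(t,'side')
    print(t,[(np.round(x['pixel'],1),round(x['conf'],2)) for y in (p,q) for x in y[:2]])
    if p and q: print(*tri([(s,p[0]['pixel']),(d,q[0]['pixel'])]))
E
```

```text
[0.5225 0.2494 0.2136] [-0.1024  0.089  -0.3497] 29.45
lid [(array([246.7, 310. ]), 0.64), (array([246.4, 251.8]), 0.94)]
[0.6473 0.0827 0.0845] [np.float64(0.003143102157457767), np.float64(0.00314310215745771)]
lid_grip [(array([234.9, 311.4]), 0.6), (array([232.9, 252.8]), 0.85)]
[0.645  0.0812 0.1289] [np.float64(0.0009859010365416943), np.float64(0.0009859010365416887)]
lever_pad [(array([281.4, 275.7]), 0.76)]
pot_rim []
```

Emit:
{"op": "send_rows", "data": {
  "increments": [
    [[0, 0, -0.08, 0], [0, 0, -0.16, 0], [0, 0, -0.24, 0], [0, 0, -0.32, 0], [0, 0, -0.4, 0], [0, 0, -0.47, 0], [0, 0, -0.52, 0], [0, 0, -0.545, 0], [0, 0, -0.545, 0], [0, 0, -0.545, 0]]
  ]
}}

```text
clock: 31.2
tool_pos: [0.5212, 0.2489, 0.1078]
orientation: [-179.9, -0.1, -170.3]
force: [-17.3, -3.3, 31.7]
opening: 0.0006
gripper_force: 15.7
```

Emit:
{"op": "send_rows", "data": {
  "increments": [
    [[0, 0, 0.1, 0], [0, 0, 0.25, 0], [0, 0, 0.4, 0], [0, 0, 0.545, 0], [0, 0, 0.545, 0], [0, 0, 0.545, 0], [0, 0, 0.545, 0]]
  ]
}}

```text
clock: 32.08
tool_pos: [0.5224, 0.2494, 0.2134]
orientation: [-179.9, -0.1, -170.4]
force: [-0.2, -0.2, -0.4]
opening: 0.0002
gripper_force: 0.0
```

Emit:
{"op": "send_rows", "data": {
  "increments": [
    [[0, 0, -0.08, 0], [0, 0, -0.16, 0], [0, 0, -0.24, 0], [0, 0, -0.32, 0], [0, 0, -0.4, 0], [0, 0, -0.47, 0], [0, 0, -0.52, 0], [0, 0, -0.545, 0], [0, 0, -0.55, 0], [0, 0, -0.55, 0]]
  ]
}}

```text
clock: 33.33
tool_pos: [0.5212, 0.2489, 0.1075]
orientation: [-179.9, -0.1, -170.3]
force: [-20.6, -3.8, 38.6]
opening: 0.0003
gripper_force: 19.5
```

Emit:
{"op": "send_rows", "data": {
  "increments": [
    [[0, 0, 0.1, 0], [0, 0, 0.25, 0], [0, 0, 0.4, 0], [0, 0, 0.55, 0], [0, 0, 0.55, 0], [0, 0, 0.55, 0], [0, 0, 0.55, 0]]
  ]
}}

```text
clock: 34.2
tool_pos: [0.5224, 0.2494, 0.2133]
orientation: [-179.9, -0.1, -170.4]
force: [-0.3, 0.5, -0.6]
opening: 0.0002
gripper_force: 0.0
```

Emit:
{"op": "send_rows", "data": {
  "increments": [
    [[0, 0, -0.08, 0], [0, 0, -0.16, 0], [0, 0, -0.24, 0], [0, 0, -0.32, 0], [0, 0, -0.4, 0], [0, 0, -0.47, 0], [0, 0, -0.52, 0], [0, 0, -0.545, 0], [0, 0, -0.55, 0], [0, 0, -0.55, 0]]
  ]
}}

```text
clock: 35.45
tool_pos: [0.5212, 0.2488, 0.1075]
orientation: [-179.9, -0.1, -170.3]
force: [-19.9, -3.5, 39.9]
opening: -0.0
gripper_force: 19.5
```

Emit:
{"op": "send_rows", "data": {
  "increments": [
    [[0, 0, 0.1, 0], [0, 0, 0.25, 0], [0, 0, 0.4, 0], [0, 0, 0.55, 0], [0, 0, 0.65, 0], [-0.1, 0, 0.75, 0], [-0.25, 0, 0.75, 0], [-0.25, 0, 0.75, 0], [-0.25, 0, 0.75, 0]]
  ]
}}

```text
clock: 36.58
tool_pos: [0.4729, 0.2499, 0.2541]
orientation: [-180.0, -0.0, -170.3]
force: [-0.2, -0.5, -0.0]
opening: 0.0006
gripper_force: 0.0
```

```bash
python3 - <<'E'
from h import *
np.set_printoptions(precision=4,suppress=True)
o=ctrl.get_obs();print(o['tool_pos'],o['force'],o['clock'])
s,a=snap('scene','s11.png');d,b=snap('side','d11.png')
for t in ['lid','lid_grip','lever_pad','lid_small','paint_a','brush_jar']:
    p=ctrl.spot_point(t,'scene');q=ctrl.spot_point(t,'side')
    print(t,[(np.round(x['pixel'],1),round(x['conf'],2)) for y in (p,q) for x in y[:2]])
    if p and q: print(*tri([(s,p[0]['pixel']),(d,q[0]['pixel'])]))
E
```

```text
[0.4729 0.2499 0.2541] [-0.22   -0.4762 -0.0269] 36.575
lid [(array([248.5, 306. ]), 0.91), (array([174. , 177.5]), 0.25), (array([245.9, 253. ]), 0.81)]
[0.6488 0.0726 0.0745] [np.float64(0.0016390921136974481), np.float64(0.0016390921136975039)]
lid_grip [(array([238., 311.]), 0.86), (array([233.9, 251.1]), 0.94)]
[0.6497 0.0826 0.1246] [np.float64(0.00020353222054217857), np.float64(0.00020353222054197092)]
lever_pad [(array([218.5, 404.7]), 0.96), (array([234.5, 311.9]), 0.3), (array([279.7, 279. ]), 0.8), (array([266.6, 256. ]), 0.72)]
[0.5291 0.2507 0.1763] [np.float64(0.0011729067665038858), np.float64(0.0011729067665039788)]
lid_small [(array([178.1, 177.9]), 0.82), (array([167.3, 325.2]), 0.43), (array([243.6, 252.6]), 0.29)]
[ 0.5622 -0.3988  0.0025] [np.float64(0.0066038094175532545), np.float64(0.006603809417553149)]
paint_a [(array([266.1, 251.5]), 0.64), (array([285.5, 233. ]), 0.52), (array([227.2, 225.6]), 0.43), (array([241.5, 252.6]), 0.2)]
[ 0.751  -0.0108  0.0495] [np.float64(0.011983024738706705), np.float64(0.011983024738706605)]
brush_jar [(array([317.7, 341.7]), 0.83), (array([293.6, 207. ]), 0.69)]
[0.7299 0.2101 0.0098] [np.float64(0.004322492202561946), np.float64(0.00432249220256192)]
```

```bash
python3 -c "
from plant import ctrl
print(ctrl.close_job())"
```

```text
the job is handed in; nothing more can be done
None
```

The job is handed in, verdict not shown: the larger lid measures seated (near side touch-probed at 103.3 mm), set on the near rim by its grip and pushed home by its edge because the upright gripper couldn't reach under the lamp; the lever got four full strokes and is up, and I viewed 11 pictures, one over the limit.

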